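# Proof-press a cement specimen through the press guard

## Robot

A 6-joint arm with a two-finger parallel gripper is mounted at the origin on the work surface. World frame = base frame: x ahead of the robot, y to its left, z up, the work surface at z = 0. Lengths are in mm, angles in rad, forces in N, time in s.
With the tool pointing down it reaches from about 275 to 750 mm from the base axis. Payload 10.2 kg.
Tool frame: the origin (TCP) lies at the very end of the fingers, on their centre line; the grasp point (between the pads) lies 19 mm behind it; x points along the fingers, y is the direction in which the jaws open and shut, and the axes are right-handed (so a half turn about x gives the same grasp; the last joint's range is limited). The gripper opens to 85 mm and grips with 20 to 120 N. Pads are 22 mm wide; open, the fingers measure 114 mm over their backs; the gripper's body (76 mm by 85 mm) begins 54 mm behind the grasp point. The pads swing forward as they close: fully open they stand 13 mm farther back than shut.
Start: joints at [1.049, 0.313, 1.498, -0, 1.331, -0.223], TCP at [154.559, 501.74, 231.294] pointing down, gripper open.
Joint ranges: [-2.94, 2.94], [-0.97, 2.17], [0.19, 2.56], [-1.23, 4.37], [0.02, 3.11], [-2.88, 2.88]. Speed limits (rad/s): [2.39, 2.39, 3.01, 3.14, 3.14, 3.14].

## Interface

Orientations are given as a unit quaternion [w, x, y, z].
In Python, from rig import ctrl, viewer, finish_job gives the robot as it stands.
- The arm moves only by the tool carry_out, never from a script. Its argument "targets" is a list of rows, each an object of numbers: "x", "y", "z": the shift along the world's x, y, z in m; "ax", "ay", "az": the turn, a rotation vector about the world's x, y, z in rad; "hand": the opening, from -1 (shut) to 1 (fully open). A call has 1 to 5 rows; each row is the pose to reach, as a shift and turn from the pose commanded when the call began; what a row does not reach only later rows make up. A row lasts 1/8 s, in which the tool goes at most 62.5 mm and 10.7 degrees, less where a joint would pass 70% of its speed; a pose out of reach is approached as far as the arm can. A call with a gripper value outside its range is refused whole. The fingers move at their own pace and stop on an object; "grip_force" is the grip in N (left out, the last holds). Time passes only in rows, so rows that repeat a pose let the fingers close. It gives the time, the measured TCP pose, the force and the opening at its end, in the units of the state.
- ctrl.sense(): the state, without advancing time (a new reading comes with each control period).
- viewer.capture(name): name is "scene" or "side" or "wrist"; returns the picture (384x512x3 uint8, blue, green, red); there is no depth.
- viewer.camera_info(name): a dict with "fx", "fy", "cx", "cy" (pixels), "R" (3x3) and "t" (3): a world point X has camera coordinates R X + t. Camera axes: x right, y down, z forward; pixel columns grow to the right and rows downward; lengths in mm; the calibration is good to about 2 mm. A picture is of the moment at which its call begins: read the wrist's pose just before it. camera_info takes no time and is no camera call; for the wrist camera it gives the pose at the moment of the call.
- finish_job(): hands the job in, once; it reports no verdict.
The state is a dict: "time_s": time; "joints": joint angles; "dq": joint speeds; "tau": joint torques, N m; "eef_pos": TCP position; "ee_rot": TCP orientation; "force": force on the tool from outside, world axes, zero at the start; "wrist_torque": the same for the moment, N m; "grip_width": opening from 0.0 (shut) to 1.0 (fully open).
Only numpy, scipy, OpenCV 4.12 (cv2) and the standard library are available. Lean on these libraries where they do the work, as an engineer would, in place of code of your own. Each camera call takes 0.05 s, during which the arm holds its last target. There are 200 camera calls.

## Task

The twin press on the bench has a spool with a cement specimen under one of its two plungers; the other plunger stands over a plain steel blank. Reach down through the guard window of the specimen's side and press that lever's pad with the fingertips fully down to its stop, keep it down for two seconds, then withdraw and let the lever spring back up. Do not touch the guard or press the other lever, and leave the specimen and everything else on the bench where it stands.

Things in the scene. Friction and masses are not known exactly. Their poses are not given: they have to be found in the camera images.
- press: Grey fixed twin press, base x -80..210, y -125..125 mm. Origin on the bench below the midpoint between the windows; x points back to plungers and hinge column, y to the left lever, z up. Two stations, y +52 mm (left) and -52 mm (right): window and pad at x 0, plunger and anvil (64 mm across, top 32 mm above the bench) at x 95, lever hinge at x 160. Highest point: the guard top, 140 mm.
- guard: Aluminium guard over the two pads, fixed to the press, same origin and axes: flat top frame 118 (x) x 222 (y) mm, top face 140 mm above the bench, two 90 x 90 mm windows side by side parted by a 14 mm bar; clear panels at front and sides, corner posts. Must not be touched.
- window_l (a point): Centre of the left (+y) window of the guard, in the plane of the guard's top face (140 mm above the bench). The window is 90 x 90 mm, edges along the press's x and y; its frame bars are 14 mm wide and 8 mm thick.
- window_r (a point): Centre of the right (-y) window of the guard, in the plane of the guard's top face (140 mm above the bench). The window is 90 x 90 mm, edges along the press's x and y; its frame bars are 14 mm wide and 8 mm thick.
- pad_l: Black flat pad, 44 (x) x 36 (y) x 8 mm, on the free end of the left lever, under the centre of the left window. Origin: centre of its top face; at rest 12 mm below the guard's top face (128 mm above the bench), fully pressed 36 mm below it (104 mm above the bench). Axes as the press's, tilting with the lever.
- pad_r: Black flat pad, 44 (x) x 36 (y) x 8 mm, on the free end of the right lever, under the centre of the right window. Origin: centre of its top face; at rest 12 mm below the guard's top face (128 mm above the bench), fully pressed 36 mm below it (104 mm above the bench). Axes as the press's, tilting with the lever.
- lever_l (a joint): Left lever (the one with pad_l), 0 at rest (up), grows as the pad is pressed down, 0.15 rad at its down stop. Hinged 160 mm behind the pad (+x of the press), so the pad goes down 24 mm. A return spring holds it up: about 3 N on the pad to start, 8 N at the stop; it rises by itself when let go.
- lever_r (a joint): Right lever (the one with pad_r), 0 at rest (up), grows as the pad is pressed down, 0.15 rad at its down stop. Hinged 160 mm behind the pad (+x of the press), so the pad goes down 24 mm. A return spring holds it up: about 3 N on the pad to start, 8 N at the stop; it rises by itself when let go.
- specimen: The specimen: white plastic spool with a grey cement core, 60 mm across the flanges, 45 mm tall, standing loose on one of the two anvils under the plunger. Origin: centre of its underside. Its y in the press's frame (+52 or -52 mm) tells the side to press.
- blank: Plain steel blank, disc 52 mm across and 14 mm tall with a small stub on top (22 mm in all), loose on the other anvil. Origin: centre of its underside. Leave alone.
- spool_a: White plastic spool with a grey cement core, 60 mm across the flanges, 45 mm tall, standing loose on the bench near the press; bystander, leave alone. Origin: centre of its underside.
- spool_b: White plastic spool with a grey cement core, 60 mm across the flanges, 45 mm tall, standing loose on the bench near the press; bystander, leave alone. Origin: centre of its underside.
- spool_c: White plastic spool with a grey cement core, 60 mm across the flanges, 45 mm tall, standing loose on the bench near the press; bystander, leave alone. Origin: centre of its underside.
- spool_d: White plastic spool with a grey cement core, 60 mm across the flanges, 45 mm tall, standing loose on the bench near the press; bystander, leave alone. Origin: centre of its underside.
- jar: Small lidded jar, 56 mm across, 85 mm tall, loose on the right of the press; bystander. Origin: centre of its underside.
Not all that is in view belongs to the job. What is shaped like the specimen but green or purple is not meant.

How it is judged (in metres and radians):
On the way, in this order (a step that is already met when the one before it is completed fails the run):
1. the lever on the specimen's side is held fully down by the fingers on its pad for 1.5 s (((y of specimen in the frame of press above 0 m and value of joint lever_l above 0.13 rad and contact force between pad_l and the fingers above 0.5 N) or (y of specimen in the frame of press below 0 m and value of joint lever_r above 0.13 rad and contact force between pad_r and the fingers above 0.5 N))), for 1.5 s.
2. the lever is let go and has sprung back up (((y of specimen in the frame of press above 0 m and value of joint lever_l below 0.03 rad) or (y of specimen in the frame of press below 0 m and value of joint lever_r below 0.03 rad))), for 0.2 s.
At the end, for the whole second after the job is handed in: Both levers are up (below 0.03 rad), the specimen stands upright within 10 mm of where it stood, and the bystanders are within 30 mm of theirs (value of joint each of lever_l, lever_r below 0.03 rad and distance of specimen from where it was at the start of the episode below 0.01 m and angle between specimen's own z axis and vertical below 0.1 rad and linear speed of specimen below 0.02 m/s and distance of each of blank, spool_a, spool_b, spool_c, spool_d, jar from where it was at the start of the episode below 0.03 m); the robot touches nothing.
It fails at once if the guard is touched (over 0.5 N) (contact force between guard and the fingers above 0.5 N or contact force between guard and the arm above 0.5 N).
It fails at once if the other lever is pressed (over 0.05 rad) ((y of specimen in the frame of press above 0 m and value of joint lever_r above 0.05 rad) or (y of specimen in the frame of press below 0 m and value of joint lever_l above 0.05 rad)).
It fails at once if the specimen is shifted, lifted or tipped (distance of specimen from where it was at the start of the episode above 0.01 m or angle between specimen's own z axis and vertical above 0.15 rad).
It fails at once if a bystander is moved or lifted by more than 30 mm (distance of any of blank, spool_a, spool_b, spool_c, spool_d, jar from where it was at the start of the episode above 0.03 m).
It also fails if it takes over 34 s, if anything falls off the work surface, if the arm or the gripper's body presses on something with over 40 N, if the wrist force passes 120 N, or if a joint passes its speed limit or range.

## Working session

There is one attempt and no reset: what is moved stays moved. The work goes in short steps, Python scripts to look and compute and a tool call to move; the robot and the scene stay as the last step left them, time stands still between calls to the robot, and variables do not carry over. Pictures are saved under pics/ and viewed, about 8 in all and at most 12, crops included, and the job is handed in when it is done.

Besides the shell and the picture viewer there is one more tool, called after ">>>" by a JSON object that holds its "name" and its "arguments", one argument or row to a line. carry_out: Moves the arm, as the interface text tells. Its arguments: {"type":"object","properties":{"targets":{"type":"array"},"grip_force":{"type":"number"}},"required":["targets"]}

```bash
mkdir -p pics
python3 - <<'E'
from rig import ctrl, viewer
import cv2
s=ctrl.sense();print(s)
for n in("scene","side","wrist"):
    i=viewer.camera_info(n);print(n,i)
    cv2.imwrite(f"pics/{n}0.png",viewer.capture(n))
E
```

```text
{'time_s': 0.0, 'joints': array([ 1.04856940e+00,  3.13418191e-01,  1.49844286e+00, -3.32182798e-05,
        1.33097701e+00, -2.23373493e-01]), 'dq': array([ 0.00033263, -0.0015587 , -0.00045516,  0.00120394, -0.00104332,
       -0.00112779]), 'tau': array([ 7.09784690e-04, -4.12262928e+01, -2.59747428e+01, -8.44736428e-05,
        4.07206520e-03,  2.18090906e-05]), 'eef_pos': array([154.4483064 , 501.49955397, 230.74917073]), 'ee_rot': array([ 0.69907773,  0.10485087,  0.69937723, -0.10567932]), 'force': array([-0.27124539, -0.35981088, -0.03739721]), 'wrist_torque': array([-0.07404937,  0.01763798,  0.03290256]), 'grip_width': 0.998534437760516}
scene {'fx': 378.33013461380494, 'fy': 378.33013461380494, 'cx': 254.4681318605236, 'cy': 193.5436193652732, 'R': array([[ 0.60517562,  0.79607632, -0.00499631],
       [ 0.53777357, -0.4134259 , -0.73476432],
       [-0.58699408,  0.44197457, -0.67830408]]), 't': array([-405.60651461, -147.08534996, 1439.05203148])}
side {'fx': 419.3095546619382, 'fy': 419.3095546619382, 'cx': 257.4907900937489, 'cy': 191.00052215527302, 'R': array([[ 0.83885571, -0.54434878,  0.00234779],
       [-0.33995936, -0.527245  , -0.7787428 ],
       [ 0.42514555,  0.65245469, -0.62733894]]), 't': array([-386.73846017,  306.69184283,  984.2564446 ])}
wrist {'fx': 293.17960415756073, 'fy': 293.17960415756073, 'cx': 257.40301471308226, 'cy': 195.4066690745396, 'R': array([[ 2.94701271e-01,  9.55589353e-01, -3.85379946e-04],
       [ 9.04982681e-01, -2.78964758e-01,  3.21224238e-01],
       [ 3.06850954e-01, -9.50139533e-02, -9.47003084e-01]]), 't': array([-524.40966566,  -41.4446622 ,  379.48180116])}
```

View pics/scene0.png

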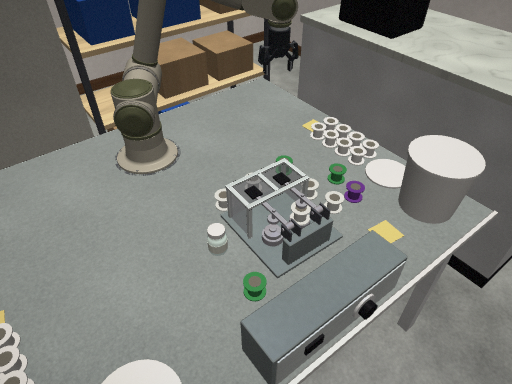

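View pics/side0.png

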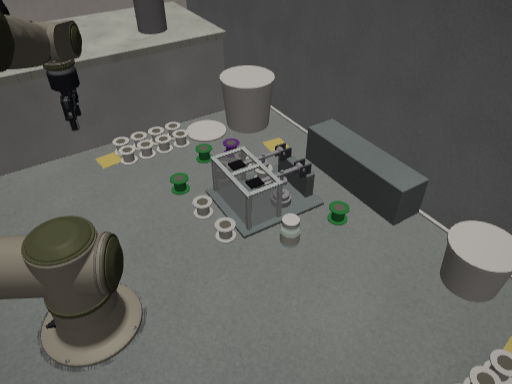

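The press shows at about (280,215) in the scene view and (262,185) in the side view, with the two windows and black pads visible. In the scene view, a spool seems to stand under the far plunger (301,211) and the steel blank under the near one (273,230). I'll enlarge both views to check.

Run:
```python
import cv2,numpy as np
a=cv2.imread("pics/scene0.png")[150:275,205:355];b=cv2.imread("pics/side0.png")[130:255,190:340]
f=lambda i:cv2.resize(i,None,fx=4.8,fy=4.8,interpolation=cv2.INTER_CUBIC)
cv2.imwrite("pics/c1.png",f(a));cv2.imwrite("pics/c2.png",f(b))
```

```text
(no output)
```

View pics/c1.png

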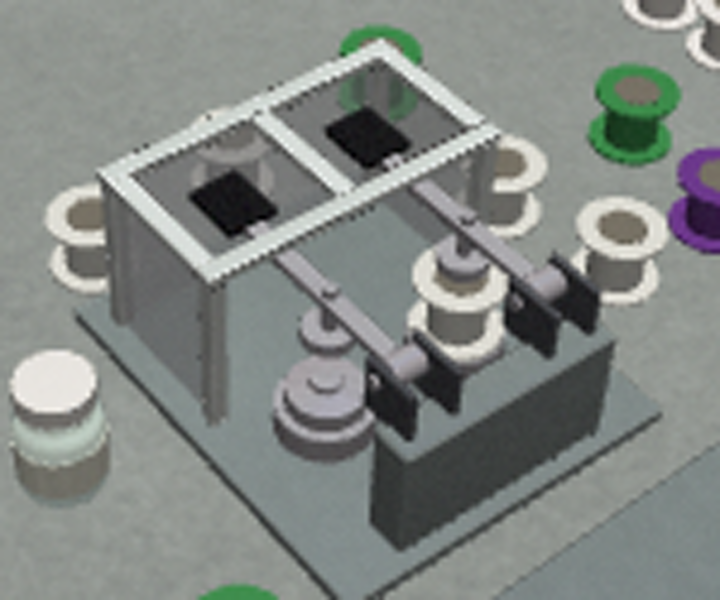

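View pics/c2.png

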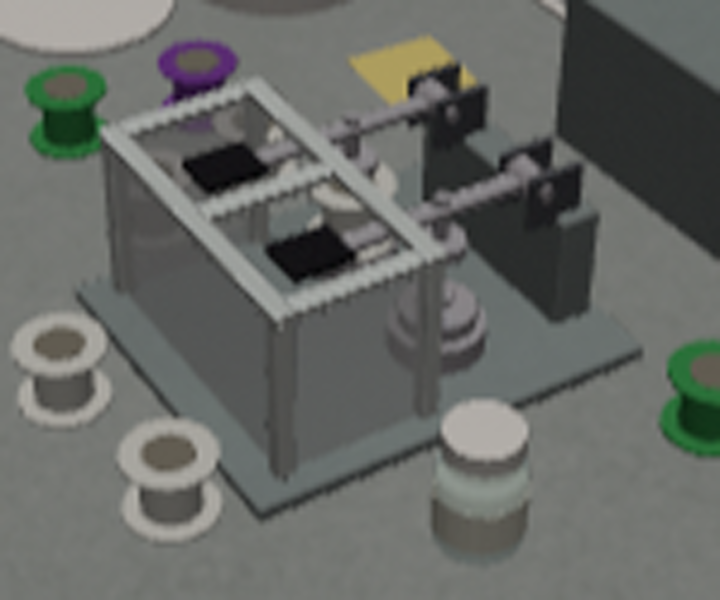

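Candidates for the specimen, by scene crop pixels:
- Spool at (458,305) on the far anvil, under its plunger.
- Loose spools at (90,235), (232,150), (510,185) and (620,250), all on the bench.
- The green and purple spools are excluded.

The spool under the plunger fits the description. The near station holds the blank (325,395) on the jar's side (right), so the specimen is on the left (+y). Next I'll fit the press pose from the guard's corners.

```bash
cat > h.py <<'E'
import numpy as np
from rig import ctrl, viewer
from scipy.optimize import least_squares
def proj(c,X):
    p=np.asarray(X)@c["R"].T+c["t"]; return np.c_[c["fx"]*p[:,0]/p[:,2]+c["cx"],c["fy"]*p[:,1]/p[:,2]+c["cy"]]
def world(q,P):
    c,s=np.cos(q[2]),np.sin(q[2]); P=np.asarray(P,float)
    return np.c_[q[0]+c*P[:,0]-s*P[:,1],q[1]+s*P[:,0]+c*P[:,1],P[:,2]]
E
python3 - <<'E'
from h import *
M=np.array([[-59,-111,140],[-59,111,140],[59,111,140],[59,-111,140],[0,-52,128],[0,52,128]])
cr={"scene":([[103,175],[380,42],[497,130],[212,275],[233,203],[368,138]],(205,150)),
"side":([[280,315],[103,130],[258,80],[437,250],[312,252],[225,167]],(190,130))}
C={n:viewer.camera_info(n) for n in cr}
O={n:(np.array(p)+.5)/4.8-.5+np.array(o) for n,(p,o) in cr.items()}
for names in (["scene","side"],["scene"],["side"]):
    r=least_squares(lambda q:np.concatenate([(proj(C[n],world(q,M))-O[n]).ravel() for n in names]),[500,200,0.3])
    print(names,r.x.round(3),r.fun.reshape(-1,2).round(1).tolist())
    print(world(r.x,[[0,52,140]]))
E
```

```text
['scene', 'side'] [ 5.22000e+02  1.61572e+02 -1.90000e-02] [[-1.3, -0.6], [0.2, -0.7], [1.2, 0.5], [-0.4, 1.7], [0.0, -0.5], [-0.2, -0.8], [-0.9, 0.9], [-1.4, -0.2], [-0.1, -0.9], [2.6, 0.3], [-0.3, -0.9], [-0.2, -1.0]]
[[522.99274786 213.56221112 140.        ]]
['scene'] [ 5.21965e+02  1.61924e+02 -1.20000e-02] [[-1.2, -0.5], [0.0, -0.8], [1.2, 0.2], [-0.0, 1.8], [0.2, -0.5], [-0.2, -0.9]]
[[522.58494033 213.92039015 140.        ]]
['side'] [ 5.21695e+02  1.60873e+02 -2.50000e-02] [[-1.1, 1.1], [-1.2, -0.2], [0.1, -0.7], [2.6, 0.6], [-0.3, -0.7], [-0.1, -0.9]]
[[523.0135314  212.85665716 140.        ]]
```

Run:
```python
from h import *
from scipy.spatial.transform import Rotation as Ro
s=ctrl.sense();q=s["ee_rot"]
print(Ro.from_quat(np.r_[q[1:],q[0]]).as_matrix().round(3))
c=viewer.camera_info("wrist");print((-c["R"].T@c["t"]-s["eef_pos"]).round(1))
print(np.array([522.9,213.5,0])-s["eef_pos"])
```

```text
[[-0.     0.294  0.956]
 [-0.001  0.956 -0.294]
 [-1.    -0.001 -0.   ]]
[-78.9  24.1 141.7]
[ 368.41426527 -288.06762618 -230.89629136]
```

>>> {"name": "carry_out", "arguments": {
  "targets": [
    {"x": 0.045,"y": -0.035,"z": 0.01,"az": 0.05,"hand": -1},
    {"x": 0.09,"y": -0.07,"z": 0.02,"az": 0.1,"hand": -1},
    {"x": 0.135,"y": -0.105,"z": 0.03,"az": 0.15,"hand": -1},
    {"x": 0.18,"y": -0.14,"z": 0.03,"az": 0.2,"hand": -1},
    {"x": 0.225,"y": -0.175,"z": 0.03,"az": 0.28,"hand": -1}
  ]
}}

```text
invalid input at $.targets[0]: expected keys x, y, z, ax, ay, az, hand
```

>>> {"name": "carry_out", "arguments": {
  "targets": [
    {"x": 0.045,"y": -0.035,"z": 0,"hand": -1},
    {"x": 0.09,"y": -0.07,"z": 0,"hand": -1},
    {"x": 0.143,"y": -0.113,"z": 0,"hand": -1},
    {"x": 0.143,"y": -0.113,"z": 0,"hand": -1},
    {"x": 0.143,"y": -0.113,"z": 0,"hand": -1}
  ]
}}

```text
invalid input at $.targets[0]: expected keys x, y, z, ax, ay, az, hand
```

Run:
```python
from h import *
import cv2
s=ctrl.sense();print(s["time_s"],s["eef_pos"],s["ee_rot"],s["grip_width"],s["force"],s["dq"].round(3))
c=viewer.camera_info("wrist");im=viewer.capture("wrist")
q=[522,161.6,-0.019]
for P,col in(([[-59,-111,140],[-59,111,140],[59,111,140],[59,-111,140]],(0,0,255)),([[-45,7,140],[-45,97,140],[45,97,140],[45,7,140]],(0,255,255)),([[-22,34,128],[-22,70,128],[22,70,128],[22,34,128]],(0,255,0))):
    p=proj(c,world(q,P));print(p.round(0).tolist())
np.save("w1.npy",im)
cv2.imwrite("pics/w1.png",cv2.resize(im,None,fx=1.5,fy=1.5,interpolation=cv2.INTER_CUBIC))
```

```text
0.15 [154.48573473 501.56762618 230.89629136] [ 0.69911928  0.10495601  0.69933758 -0.1055624 ] 1.0014343894386097 [-0.14519623 -0.21872909 -0.27647023] [ 0.001 -0.001 -0.003 -0.     0.001  0.   ]
[[-2.0, 506.0], [156.0, 476.0], [189.0, 529.0], [43.0, 554.0]]
[[85.0, 497.0], [150.0, 485.0], [176.0, 525.0], [115.0, 536.0]]
[[116.0, 492.0], [141.0, 487.0], [154.0, 507.0], [130.0, 511.0]]
```

View pics/w1.png

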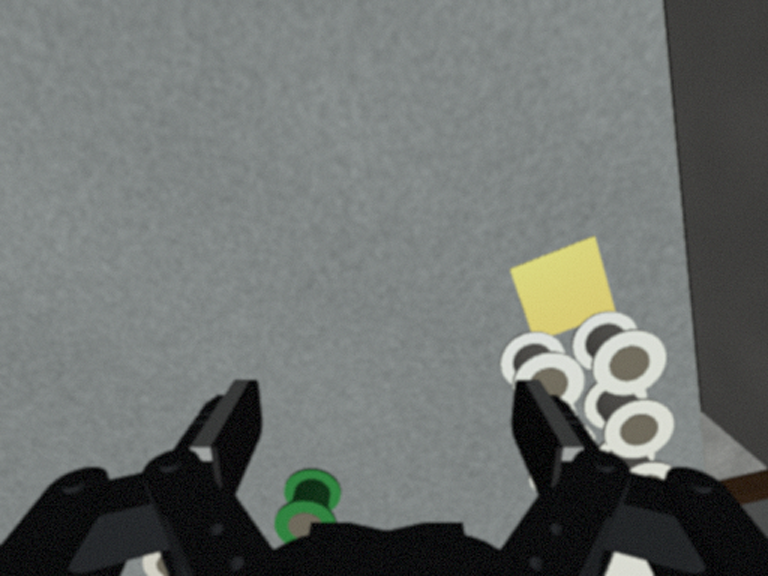

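The calls were refused because every row needs all the keys, so the arm hasn't moved. This picture shows the fingers at the bottom edge, and the camera sees what lies behind the tool (-x). I'll go slightly past the window first, so the camera looks at it.

>>> {"name": "carry_out", "arguments": {
  "targets": [
    {"x": 0.045,"y": -0.03,"z": 0.01,"ax": 0,"ay": 0,"az": 0.05,"hand": -1},
    {"x": 0.09,"y": -0.06,"z": 0.02,"ax": 0,"ay": 0,"az": 0.1,"hand": -1},
    {"x": 0.135,"y": -0.09,"z": 0.03,"ax": 0,"ay": 0,"az": 0.15,"hand": -1},
    {"x": 0.18,"y": -0.12,"z": 0.03,"ax": 0,"ay": 0,"az": 0.2,"hand": -1},
    {"x": 0.225,"y": -0.15,"z": 0.03,"ax": 0,"ay": 0,"az": 0.28,"hand": -1}
  ]
}}

```text
time_s: 0.82
eef_pos: [380.8, 350.5, 261.3]
ee_rot: [0.707, 0.006, 0.707, -0.006]
force: [1.2, 0.9, -0.4]
grip_width: 0.001
```

>>> {"name": "carry_out", "arguments": {
  "targets": [
    {"x": 0.045,"y": -0.03,"z": 0,"ax": 0,"ay": 0,"az": 0,"hand": -1},
    {"x": 0.09,"y": -0.06,"z": 0,"ax": 0,"ay": 0,"az": 0,"hand": -1},
    {"x": 0.135,"y": -0.09,"z": 0,"ax": 0,"ay": 0,"az": 0,"hand": -1},
    {"x": 0.18,"y": -0.12,"z": 0,"ax": 0,"ay": 0,"az": 0,"hand": -1},
    {"x": 0.21,"y": -0.138,"z": 0,"ax": 0,"ay": 0,"az": 0,"hand": -1}
  ]
}}

```text
time_s: 1.45
eef_pos: [591.1, 212.0, 260.7]
ee_rot: [0.707, 0.007, 0.707, -0.007]
force: [-0.7, 0.7, 0.8]
grip_width: -0.001
```

>>> {"name": "carry_out", "arguments": {
  "targets": [
    {"x": 0,"y": 0,"z": 0,"ax": 0,"ay": 0,"az": 0,"hand": -1},
    {"x": 0,"y": 0,"z": 0,"ax": 0,"ay": 0,"az": 0,"hand": -1}
  ]
}}

```text
time_s: 1.7
eef_pos: [589.1, 214.1, 261.1]
ee_rot: [0.707, 0.007, 0.707, -0.006]
force: [-0.0, 0.3, 0.3]
grip_width: 0.001
```

Run:
```python
from h import *
import cv2
s=ctrl.sense();print(s["time_s"],s["eef_pos"],s["ee_rot"],s["grip_width"],s["force"],s["dq"].round(3))
c=viewer.camera_info("wrist");im=viewer.capture("wrist")
np.save("c2.npy",c,allow_pickle=True)
q=[522,161.6,-0.019]
im=cv2.resize(im,None,fx=1.5,fy=1.5,interpolation=cv2.INTER_CUBIC)
cv2.imwrite("pics/w2raw.png",im)
for P,col in(([[-45,7,140],[-45,97,140],[45,97,140],[45,7,140]],(0,0,255)),([[-22,34,128],[-22,70,128],[22,70,128],[22,34,128]],(0,255,0))):
    p=(proj(c,world(q,P))+.5)*1.5-.5;print(p.round(0).tolist())
    cv2.polylines(im,[p.astype(int)],True,col,1)
cv2.imwrite("pics/w2.png",im)
```

```text
1.7 [589.05657554 214.14597877 261.09629408] [ 0.70683131  0.00653854  0.70732219 -0.00648557] 0.0012585247181390103 [-0.03405348  0.34206347  0.29460479] [ 0.016 -0.015  0.005  0.001 -0.    -0.   ]
[[301.0, 89.0], [466.0, 89.0], [457.0, 250.0], [310.0, 250.0]]
[[353.0, 134.0], [414.0, 134.0], [413.0, 210.0], [355.0, 210.0]]
```

View pics/w2.png

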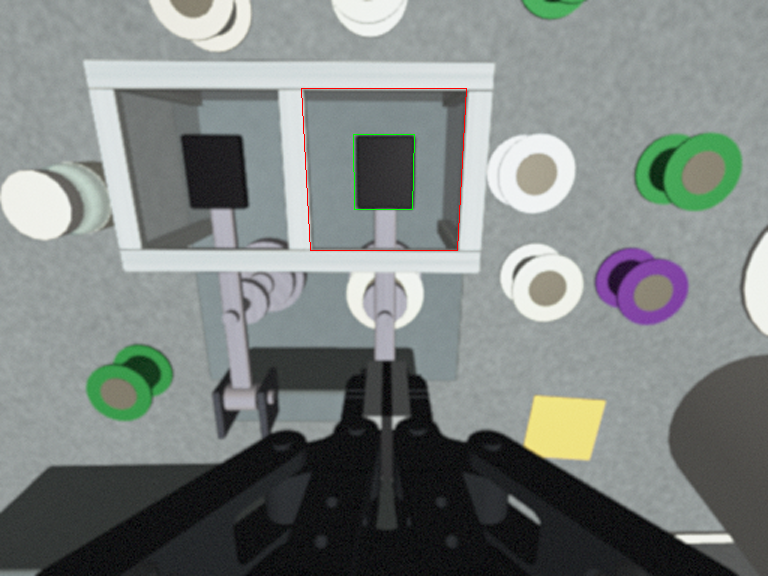

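The red and green outlines predicted from my fit lie on the left window (384,170) and its pad (384,172) to within about a pixel. The specimen spool at (385,295) sits under the left lever, and the blank at (270,275) under the right. So the left side is the one to press. The target TCP is (523, 213.5).

>>> {"name": "carry_out", "arguments": {
  "targets": [
    {"x": -0.035,"y": 0,"z": 0,"ax": 0,"ay": 0,"az": 0,"hand": -1},
    {"x": -0.066,"y": 0,"z": 0,"ax": 0,"ay": 0,"az": 0,"hand": -1},
    {"x": -0.066,"y": 0,"z": -0.04,"ax": 0,"ay": 0,"az": 0,"hand": -1},
    {"x": -0.066,"y": 0,"z": -0.09,"ax": 0,"ay": 0,"az": 0,"hand": -1},
    {"x": -0.066,"y": 0,"z": -0.09,"ax": 0,"ay": 0,"az": 0,"hand": -1}
  ]
}}

```text
time_s: 2.38
eef_pos: [521.4, 214.1, 169.1]
ee_rot: [0.705, 0.006, 0.709, -0.007]
force: [-0.0, 0.2, 0.6]
grip_width: -0.001
```

>>> {"name": "carry_out", "arguments": {
  "targets": [
    {"x": 0,"y": 0,"z": -0.02,"ax": 0,"ay": 0,"az": 0,"hand": -1},
    {"x": 0,"y": 0,"z": -0.03,"ax": 0,"ay": 0,"az": 0,"hand": -1},
    {"x": 0,"y": 0,"z": -0.04,"ax": 0,"ay": 0,"az": 0,"hand": -1},
    {"x": 0,"y": 0,"z": -0.05,"ax": 0,"ay": 0,"az": 0,"hand": -1},
    {"x": 0,"y": 0,"z": -0.05,"ax": 0,"ay": 0,"az": 0,"hand": -1}
  ]
}}

```text
time_s: 3.0
eef_pos: [523.7, 213.9, 121.4]
ee_rot: [0.707, 0.007, 0.707, -0.007]
force: [-0.2, 1.4, 4.2]
grip_width: -0.001
```

Contact with the pad reads 4.2 N, which is only the spring. Continuing down to the stop.

>>> {"name": "carry_out", "arguments": {
  "targets": [
    {"x": 0,"y": 0,"z": -0.005,"ax": 0,"ay": 0,"az": 0,"hand": -1},
    {"x": 0,"y": 0,"z": -0.01,"ax": 0,"ay": 0,"az": 0,"hand": -1},
    {"x": 0,"y": 0,"z": -0.014,"ax": 0,"ay": 0,"az": 0,"hand": -1},
    {"x": 0,"y": 0,"z": -0.014,"ax": 0,"ay": 0,"az": 0,"hand": -1}
  ]
}}

```text
time_s: 3.5
eef_pos: [524.2, 213.9, 107.9]
ee_rot: [0.708, 0.007, 0.706, -0.007]
force: [-1.4, 1.3, 6.6]
grip_width: -0.002
```

>>> {"name": "carry_out", "arguments": {
  "targets": [
    {"x": 0,"y": 0,"z": -0.002,"ax": 0,"ay": 0,"az": 0,"hand": -1},
    {"x": 0,"y": 0,"z": -0.003,"ax": 0,"ay": 0,"az": 0,"hand": -1},
    {"x": 0,"y": 0,"z": -0.003,"ax": 0,"ay": 0,"az": 0,"hand": -1}
  ]
}}

```text
time_s: 3.88
eef_pos: [524.4, 213.9, 105.2]
ee_rot: [0.708, 0.007, 0.706, -0.006]
force: [-0.3, 0.5, 7.8]
grip_width: 0.002
```

>>> {"name": "carry_out", "arguments": {
  "targets": [
    {"x": 0,"y": 0,"z": -0.001,"ax": 0,"ay": 0,"az": 0,"hand": -1},
    {"x": 0,"y": 0,"z": -0.002,"ax": 0,"ay": 0,"az": 0,"hand": -1},
    {"x": 0,"y": 0,"z": -0.002,"ax": 0,"ay": 0,"az": 0,"hand": -1}
  ]
}}

```text
time_s: 4.25
eef_pos: [524.6, 213.9, 104.4]
ee_rot: [0.708, 0.007, 0.706, -0.006]
force: [-3.6, -0.3, 17.3]
grip_width: 0.001
```

The force jumped to 17 N at z 104.4, so the lever is on its stop. Now holding for 2.5 s.

>>> {"name": "carry_out", "arguments": {
  "targets": [
    {"x": 0,"y": 0,"z": 0,"ax": 0,"ay": 0,"az": 0,"hand": -1},
    {"x": 0,"y": 0,"z": 0,"ax": 0,"ay": 0,"az": 0,"hand": -1},
    {"x": 0,"y": 0,"z": 0,"ax": 0,"ay": 0,"az": 0,"hand": -1},
    {"x": 0,"y": 0,"z": 0,"ax": 0,"ay": 0,"az": 0,"hand": -1},
    {"x": 0,"y": 0,"z": 0,"ax": 0,"ay": 0,"az": 0,"hand": -1}
  ]
}}

```text
time_s: 4.88
eef_pos: [524.6, 213.9, 104.4]
ee_rot: [0.708, 0.007, 0.706, -0.006]
force: [-3.4, -1.0, 16.3]
grip_width: -0.001
```

>>> {"name": "carry_out", "arguments": {
  "targets": [
    {"x": 0,"y": 0,"z": 0,"ax": 0,"ay": 0,"az": 0,"hand": -1},
    {"x": 0,"y": 0,"z": 0,"ax": 0,"ay": 0,"az": 0,"hand": -1},
    {"x": 0,"y": 0,"z": 0,"ax": 0,"ay": 0,"az": 0,"hand": -1},
    {"x": 0,"y": 0,"z": 0,"ax": 0,"ay": 0,"az": 0,"hand": -1},
    {"x": 0,"y": 0,"z": 0,"ax": 0,"ay": 0,"az": 0,"hand": -1}
  ]
}}

```text
time_s: 5.5
eef_pos: [524.6, 214.0, 104.4]
ee_rot: [0.708, 0.007, 0.706, -0.006]
force: [-4.2, 0.0, 16.2]
grip_width: 0.001
```

>>> {"name": "carry_out", "arguments": {
  "targets": [
    {"x": 0,"y": 0,"z": 0,"ax": 0,"ay": 0,"az": 0,"hand": -1},
    {"x": 0,"y": 0,"z": 0,"ax": 0,"ay": 0,"az": 0,"hand": -1},
    {"x": 0,"y": 0,"z": 0,"ax": 0,"ay": 0,"az": 0,"hand": -1},
    {"x": 0,"y": 0,"z": 0,"ax": 0,"ay": 0,"az": 0,"hand": -1},
    {"x": 0,"y": 0,"z": 0,"ax": 0,"ay": 0,"az": 0,"hand": -1}
  ]
}}

```text
time_s: 6.12
eef_pos: [524.6, 213.9, 104.4]
ee_rot: [0.708, 0.007, 0.706, -0.006]
force: [-3.9, -0.1, 17.3]
grip_width: 0.0
```

>>> {"name": "carry_out", "arguments": {
  "targets": [
    {"x": 0,"y": 0,"z": 0,"ax": 0,"ay": 0,"az": 0,"hand": -1},
    {"x": 0,"y": 0,"z": 0,"ax": 0,"ay": 0,"az": 0,"hand": -1},
    {"x": 0,"y": 0,"z": 0,"ax": 0,"ay": 0,"az": 0,"hand": -1},
    {"x": 0,"y": 0,"z": 0,"ax": 0,"ay": 0,"az": 0,"hand": -1},
    {"x": 0,"y": 0,"z": 0,"ax": 0,"ay": 0,"az": 0,"hand": -1}
  ]
}}

```text
time_s: 6.75
eef_pos: [524.6, 214.0, 104.4]
ee_rot: [0.708, 0.007, 0.706, -0.006]
force: [-3.5, -2.3, 16.7]
grip_width: -0.002
```

Run:
```python
from h import *
import cv2
f=lambda i:cv2.resize(i,None,fx=2.6,fy=4,interpolation=cv2.INTER_CUBIC)
f=lambda i:cv2.resize(i,None,fx=2.6,fy=2.6,interpolation=cv2.INTER_CUBIC)
a=viewer.capture("scene")[130:275,205:355];b=viewer.capture("side")[110:255,190:340]
cv2.imwrite("pics/p.png",np.hstack([f(a),f(b)]))
```

```text
(no output)
```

View pics/p.png

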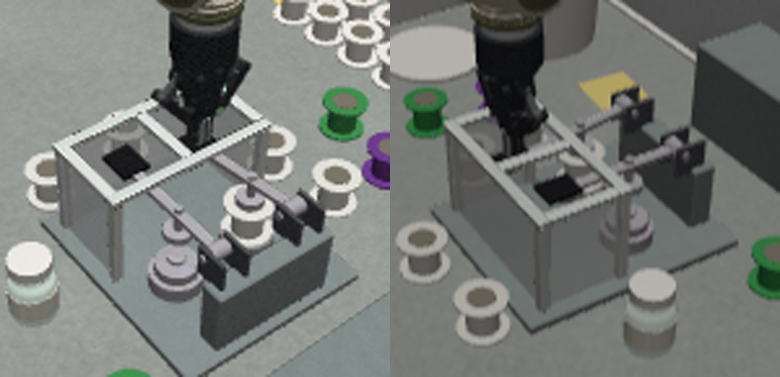

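The picture shows the fingers in the left window, at (200,130) in the left half, with the left lever down. The right lever is up at (125,160) and the specimen stands at (247,215). The hold lasted over 2.5 s, so I'm withdrawing straight up.

>>> {"name": "carry_out", "arguments": {
  "targets": [
    {"x": 0,"y": 0,"z": 0.008,"ax": 0,"ay": 0,"az": 0,"hand": -1},
    {"x": 0,"y": 0,"z": 0.018,"ax": 0,"ay": 0,"az": 0,"hand": -1},
    {"x": 0,"y": 0,"z": 0.03,"ax": 0,"ay": 0,"az": 0,"hand": -1},
    {"x": 0,"y": 0,"z": 0.06,"ax": 0,"ay": 0,"az": 0,"hand": -1},
    {"x": 0,"y": 0,"z": 0.1,"ax": 0,"ay": 0,"az": 0,"hand": -1}
  ]
}}

```text
time_s: 7.48
eef_pos: [523.0, 213.4, 202.5]
ee_rot: [0.706, 0.006, 0.708, -0.007]
force: [0.5, 0.2, 0.0]
grip_width: 0.001
```

>>> {"name": "carry_out", "arguments": {
  "targets": [
    {"x": 0,"y": 0,"z": 0.04,"ax": 0,"ay": 0,"az": 0,"hand": -1},
    {"x": 0.03,"y": 0,"z": 0.06,"ax": 0,"ay": 0,"az": 0,"hand": -1},
    {"x": 0.066,"y": 0,"z": 0.06,"ax": 0,"ay": 0,"az": 0,"hand": -1},
    {"x": 0.066,"y": 0,"z": 0.06,"ax": 0,"ay": 0,"az": 0,"hand": -1},
    {"x": 0.066,"y": 0,"z": 0.06,"ax": 0,"ay": 0,"az": 0,"hand": -1}
  ]
}}

```text
time_s: 8.1
eef_pos: [589.0, 213.7, 261.9]
ee_rot: [0.707, 0.007, 0.708, -0.007]
force: [1.0, -0.3, -0.1]
grip_width: 0.002
```

Run:
```python
from h import *
import cv2
s=ctrl.sense();print(s["time_s"],s["eef_pos"],s["force"])
cv2.imwrite("pics/end.png",cv2.resize(viewer.capture("wrist"),None,fx=1.5,fy=1.5))
d=cv2.absdiff(viewer.capture("side"),cv2.imread("pics/side0.png")).max(2)
print("side diff px in lower part (r>190):",(d[190:]>50).sum())
```

```text
8.1 [589.01516718 213.68596938 261.91173444] [ 1.01703256 -0.29327322 -0.14064027]
side diff px in lower part (r>190): 1642
```

View pics/end.png

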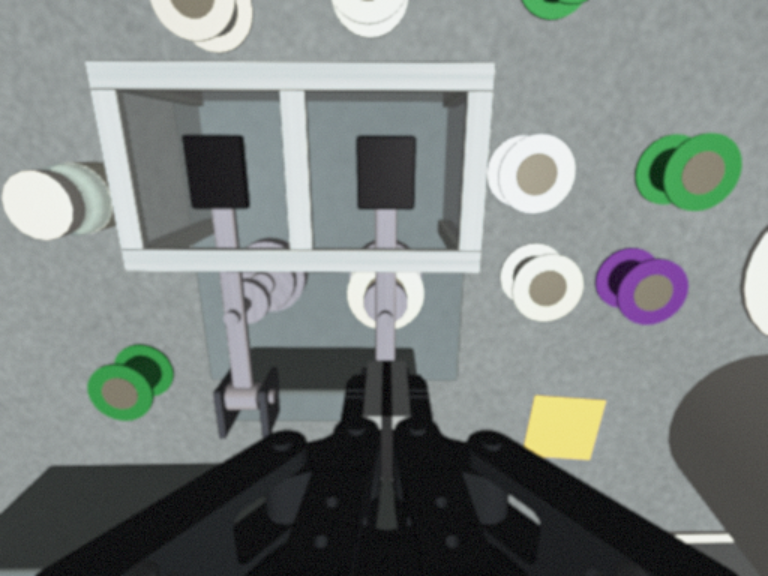

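This view matches the one taken before the press. Both pads are back up at (215,172) and (386,172), the specimen is at (385,295), and nothing has shifted. Handing in.

```bash
python3 -c "
from rig import finish_job
print(finish_job())"
```

```text
the job is handed in; nothing more can be done
None
```

I pressed the left lever fully down to its stop, held it there for about 2.5 s, then withdrew straight up and handed the job in at about 8 s. No verdict is reported.

- **Which side:** the specimen stood under the left (+y) plunger and the blank under the right. I confirmed this in the enlarged camera crops and again from above.
- **Press:** the shut fingers went down through the left window. The force rose from about 8 N (the spring) to 17 N at z 104.4 mm, the height given for the down stop. It stayed at about 16–17 N through the hold.
- **After withdrawing:** the wrist picture matched the one taken before the press. Both pads were up, and the specimen, blank and the bystanders in that view were where they had stood. The force on the tool read about 1 N, so nothing was being touched.
- **Checks that failed or disagreed:**
  - My first two move calls were refused because some keys were missing from the rows. The arm did not move.
  - A rough before/after comparison of the side view showed 1,642 changed pixels. I put that down to the arm standing in a different place, but did not look into it further, so it says nothing about the bystanders.

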